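# Stack the tin of aluminium tiers in order

## Robot

A 6-joint arm with a two-finger parallel gripper is mounted at the origin on the work surface. World frame = base frame: x ahead of the robot, y to its left, z up, the work surface at z = 0. Lengths are in m, angles in rad, forces in N, time in s.
With the tool pointing down it reaches from about 0.35 to 0.95 m from the base axis. Payload 17.4 kg.
Tool frame: the origin (TCP) lies between the finger pads; the fingertips stand 17 mm ahead of it and the grasp point (between the pads) lies 2 mm behind it (manip.nose_length is the distance from the TCP to the fingertips, in m); z points along the fingers, y is the line along which they close (so a half turn about z gives the same grasp; the last joint's range is limited). The gripper opens to 93 mm and grips with 3 to 60 N. Pads are 15 mm wide; open, the fingers measure 128 mm over their backs; the gripper's body (75 mm by 188 mm) begins 65 mm behind the grasp point.
Start: joints at [1.138, 0.116, 1.442, -0, 1.584, -0.038], TCP at [0.26, 0.623, 0.236] pointing down, gripper open.
Joint ranges: [-2.83, 2.83], [-0.83, 2.19], [0.07, 2.5], [-1.14, 4.28], [0.01, 3], [-2.97, 2.97]. Speed limits (rad/s): [1.89, 1.89, 2.22, 3.14, 3.14, 3.14].

## Interface

Orientations are given as a unit quaternion [w, x, y, z].
In Python, from cell import manip gives the robot as it stands.
- The arm moves only by the shell command python3 -m jog 'ROWS' [OPENING]. ROWS is JSON, a list of rows, each a list of 4 numbers: the shift along the tool's x, y, z in cm, then the turn about the tool's z in units of 6 degrees (1.0 is 6 degrees). In form: [[tx, ty, tz, spin], ...]. A call has 1 to 8 rows; each row shifts and turns the commanded pose from where the row before left it, along the tool's axes as they then stand; what a row does not reach is not made up. A row lasts 1/12 s, in which the tool goes at most 41.7 mm and 7.16 degrees, less where a joint would pass 70% of its speed; a pose out of reach is approached as far as the arm can. A call with a gripper value outside its range is refused whole. OPENING is the closure, from 0 (fully open) to 1 (shut), set as the call begins (- or left out, the last holds). The fingers move at their own pace and stop on an object; the grip force is fixed at half the most. Time passes only in rows, so rows that do not move let the fingers close. It gives the time, the measured TCP pose, the force, the opening and the grip force at its end, in the units of the state.
- manip.sense(): the state, without advancing time (a new reading comes with each control period).
- manip.grab_frame(name): name is "side" or "top" or "wrist"; returns the picture (480x640x3 uint8, red, green, blue); there is no depth.
- manip.camera_params(name): a dict with "fx", "fy", "cx", "cy" (pixels), "extrinsics" (4x4, takes a point from camera to world coordinates). Camera axes: x right, y down, z forward; pixel columns grow to the right and rows downward; lengths in m; the calibration is good to about 2 mm. A picture is of the moment at which its call begins: read the wrist's pose just before it. camera_params takes no time and is no camera call; for the wrist camera it gives the pose at the moment of the call.
- manip.job_done(): hands the job in; it is judged then, once.
The state is a dict: "time_s": time; "joint_pos": joint angles; "joint_velocities": joint speeds; "joint_efforts": joint torques, N m; "tool_pos": TCP position; "tool_rot": TCP orientation; "force": force on the tool from outside, world axes, zero at the start; "ft_torque": the same for the moment, N m; "finger_gap": opening from 0.0 (shut) to 1.0 (fully open); "finger_force": force on a finger pad.
Only numpy, scipy, OpenCV 4.12 (cv2) and the standard library are available. Lean on these libraries where they do the work, as an engineer would, in place of code of your own. Each camera call takes 0.05 s, during which the arm holds its last target. There are 200 camera calls.

## Task

Put the stacking tin back together on its base dish on the rubber mat, building it up one piece at a time: the deep tier first, on it the tier with the partition, then the shallow tier, and last the lid, each upright with its foot fully home in the piece below. Leave the green bowl and the white jar standing where they are, and let go of the finished tin.

Things in the scene. Friction and masses are not known exactly. Their poses are not given: they have to be found in the camera images.
- base: Target: round aluminium dish, 72 mm across, 56 mm wide mouth, fixed in the middle of a black rubber mat 120 x 120 x 4 mm fixed to the counter. Origin: centre of the mat's underside, on the counter; z up; dish rim at z = 14 mm. A tier seated in it: origin 8 mm above this one, same axis.
- deep_tier: Round open tier, aluminium, tallest of three, undivided. 62 mm across, 62 mm high, wall 3 mm, about 120 g. Its foot (6 mm high, 51 mm across, 46 at the bottom) drops into the 56 mm mouth below until the shoulder meets that rim. Origin: centre of the foot's underside, z up; wall from z = 6 mm to the rim. A tier seated on it: origin 56 mm above this one.
- divided_tier: Round open tier, aluminium, middle height, cross partition inside. 62 mm across, 48 mm high, wall 3 mm, about 120 g. Its foot (6 mm high, 51 mm across, 46 at the bottom) drops into the 56 mm mouth below until the shoulder meets that rim. Origin: centre of the foot's underside, z up; wall from z = 6 mm to the rim. Partition 10 mm below rim. Tier seated on it: origin 42 mm above this one.
- shallow_tier: Round open tier, aluminium, lowest of three, undivided. 62 mm across, 34 mm high, wall 3 mm, about 80 g. Its foot (6 mm high, 51 mm across, 46 at the bottom) drops into the 56 mm mouth below until the shoulder meets that rim. Origin: centre of the foot's underside, z up; wall from z = 6 mm to the rim. A lid seated on it: origin 28 mm above this one.
- lid: The tin's lid: an aluminium disc 64 mm across and 4 mm thick with a black knob on top and the same foot below (6 mm high, 51 mm across). Stands on its foot. Origin: centre of the underside of the foot; z up; disc from z = 6 to 10 mm, knob 20 mm across (18 mm at its root) from z = 10 to 34 mm. About 60 g.
- bowl: Bystander: green glazed clay bowl, 100 mm across the rim, 50 mm high, loose. Origin: centre of its underside.
- jar: Bystander: closed white ceramic jar with a cork stopper, 54 mm across, 70 mm high, loose. Origin: centre of its underside.
Mind the look-alikes: they are no part of the job. Leave any blue look-alike of the shallow_tier alone. What is shaped like the divided_tier but orange or yellow is not meant.

How it is judged:
On the way, in this order (a step that is already met when the one before it is completed fails the run):
1. the deep tier is seated in the base dish (horizontal distance between deep_tier and base below 0.006 m and z of deep_tier in the frame of base between 0.005 and 0.011 m and angle between deep_tier's own z axis and vertical below 0.08 rad), for 0.2 s.
2. the divided tier is seated on the deep tier (horizontal distance between divided_tier and deep_tier below 0.006 m and z of divided_tier in the frame of deep_tier between 0.053 and 0.059 m and angle between divided_tier's own z axis and vertical below 0.08 rad), for 0.2 s.
3. the shallow tier is seated on the divided tier (horizontal distance between shallow_tier and divided_tier below 0.006 m and z of shallow_tier in the frame of divided_tier between 0.039 and 0.045 m and angle between shallow_tier's own z axis and vertical below 0.08 rad), for 0.2 s.
4. the lid is seated on the shallow tier (horizontal distance between lid and shallow_tier below 0.006 m and z of lid in the frame of shallow_tier between 0.025 and 0.031 m and angle between lid's own z axis and vertical below 0.08 rad), for 0.2 s.
At the end, for the whole second after the job is handed in: From the bottom: deep tier in the base dish, divided tier on it, shallow tier on that, lid on top; each centred on the piece below within 6 mm, at its seated height within 3 mm, tilted less than 0.08 rad, at rest and released (all of step 1 and all of step 2 and all of step 3 and all of step 4 and linear speed of each of deep_tier, divided_tier, shallow_tier, lid below 0.02 m/s and angular speed of each of deep_tier, divided_tier, shallow_tier, lid below 0.2 rad/s); the robot touches nothing.
It fails at once if the green bowl is moved more than 20 mm or tipped over (distance of bowl from where it was at the start of the episode above 0.02 m or angle between bowl's own z axis and vertical above 0.3 rad).
It fails at once if the white jar is moved more than 20 mm or tipped over (distance of jar from where it was at the start of the episode above 0.02 m or angle between jar's own z axis and vertical above 0.3 rad).
It also fails if it takes over 120 s, if anything falls off the work surface, if the arm or the gripper's body presses on something with over 40 N, if the wrist force passes 120 N, or if a joint passes its speed limit or range.

## Working session

There is one attempt and no reset: what is moved stays moved. The work goes in short steps, Python scripts to look and compute and a shell command to move; the robot and the scene stay as the last step left them, time stands still between calls to the robot, and variables do not carry over. Pictures are saved under pics/ and viewed, at most 14 in all, crops included, and the job is handed in when it is done.

```bash
ls; mkdir -p pics; python3 - <<'E'
from cell import manip
import cv2
for n in ("top","side"):
    c=manip.camera_params(n); print(n,c)
    cv2.imwrite(f"pics/{n}0.png",manip.grab_frame(n)[...,::-1])
s=manip.sense(); print(s)
E
```

```text
pics
top {'fx': 555.0984547743377, 'fy': 555.0984547743377, 'cx': 312.4332069014596, 'cy': 234.18153289579334, 'extrinsics': array([[-0.01744716, -0.98748724,  0.15673078,  0.33890676],
       [-0.99982128,  0.01837233,  0.004456  , -0.01444192],
       [-0.00727975, -0.15662503, -0.98763131,  1.14802667],
       [ 0.        ,  0.        ,  0.        ,  1.        ]])}
side {'fx': 534.295686019759, 'fy': 534.295686019759, 'cx': 314.397463957989, 'cy': 236.88866591073764, 'extrinsics': array([[ 0.89111616, -0.31799227,  0.32371731,  0.21574823],
       [-0.45354102, -0.64706403,  0.61286922, -0.63097292],
       [ 0.01457816, -0.69295675, -0.72083176,  0.78642263],
       [ 0.        ,  0.        ,  0.        ,  1.        ]])}
{'time_s': 0.1, 'joint_pos': array([ 1.13820593e+00,  1.16417064e-01,  1.44221054e+00,  8.44707383e-06,
        1.58399753e+00, -3.77721145e-02]), 'joint_velocities': array([ 0.00027718, -0.00258837, -0.00170406,  0.00169019, -0.0004768 ,
       -0.00113624]), 'joint_efforts': array([ 1.31423712e-03, -7.22891593e+01, -6.23866725e+01,  7.81128136e-02,
        2.27939186e-02, -1.29457526e-04]), 'tool_pos': array([0.25954885, 0.62291846, 0.23498563]), 'tool_rot': array([-1.24400744e-04,  1.96129374e-01,  9.80577892e-01, -5.01044681e-04]), 'force': array([-0.53531052,  0.31067811, -0.34320381]), 'ft_torque': array([-0.04561785, -0.02198751,  0.01853296]), 'finger_force': 0.0, 'finger_gap': 0.9983069407307539}
```

View pics/top0.png

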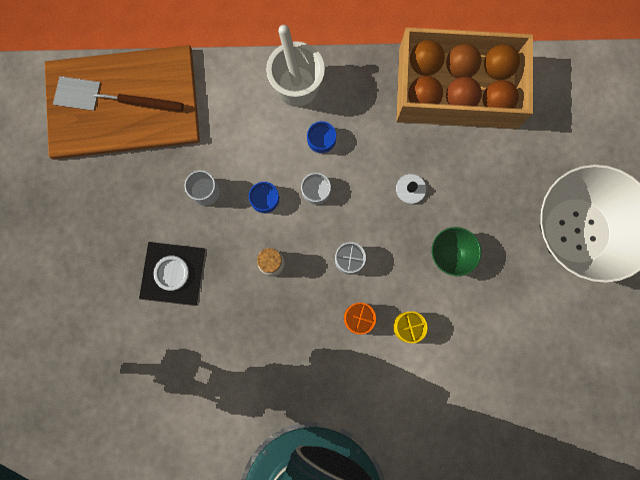

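View pics/side0.png

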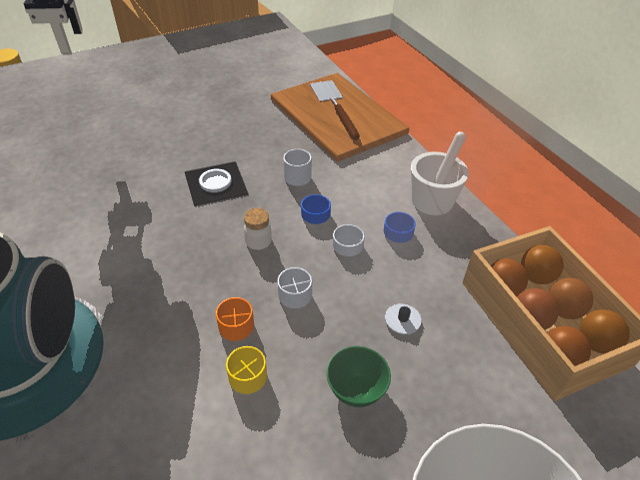

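The top view shows: deep tier (200,186), shallow tier (316,187), divided tier (350,257), lid (411,188), base dish (171,273), jar (269,261) and bowl (456,251). The blue, orange and yellow pieces are look-alikes.

```bash
cat > h.py <<'E'
import numpy as np, cv2
from cell import manip
from scipy.spatial.transform import Rotation as Ro
def ray(c,u,v,z):
    E=c["extrinsics"]; d=E[:3,:3]@np.array([(u-c["cx"])/c["fx"],(v-c["cy"])/c["fy"],1]); o=E[:3,3]
    return (o+d*(z-o[2])/d[2])
def proj(c,p):
    E=c["extrinsics"]; q=E[:3,:3].T@(np.asarray(p)-E[:3,3]); return np.array([c["fx"]*q[0]/q[2]+c["cx"],c["fy"]*q[1]/q[2]+c["cy"]])
def tool():
    s=manip.sense(); w,x,y,z=s["tool_rot"]; return s["tool_pos"],Ro.from_quat([x,y,z,w]).as_matrix()
def plan(p,ydir=None):
    """cm in tool axes to reach p now; spin units so that tool y lies along world angle ydir (deg)"""
    t,R=tool(); d=R.T@(np.asarray(p)-t)*100
    sp=0
    if ydir is not None:
        a=np.deg2rad(ydir); l=R.T@np.array([np.cos(a),np.sin(a),0]); sp=np.rad2deg(np.arctan2(-l[0],l[1])); sp=((sp+90)%180-90)/6
    print("tcp",t.round(4),"move cm",d.round(2),"spin units",round(sp,2), "q6",round(manip.sense()["joint_pos"][5],2))
def circle(img,c,p,r,tol=.18,show=None):
    """Hough circle of radius r m near expected world point p; gives world centre at height p[2]"""
    u=proj(c,p); E=c["extrinsics"]; q=E[:3,:3].T@(np.asarray(p)-E[:3,3]); rp=c["fx"]*r/q[2]
    g=cv2.GaussianBlur(cv2.cvtColor(img,cv2.COLOR_RGB2GRAY),(5,5),0)
    m=int(rp*1.9); x0,y0=max(int(u[0])-m,0),max(int(u[1])-m,0); s=4 if rp<40 else 1
    sub=cv2.resize(g[y0:int(u[1])+m,x0:int(u[0])+m],None,fx=s,fy=s,interpolation=cv2.INTER_CUBIC)
    k=cv2.HoughCircles(sub,cv2.HOUGH_GRADIENT_ALT,1,5,param1=100,param2=.5,minRadius=int(rp*s*(1-tol)),maxRadius=int(rp*s*(1+tol)))
    if k is None: return print("none",u,rp)
    for a in k[0][:4]: print("px",(a[:2]/s+[x0,y0]).round(1),"r",round(a[2]/s,1),"exp",u.round(1),round(rp,1),"world",ray(c,a[0]/s+x0,a[1]/s+y0,p[2]).round(4))
E
python3 - <<'E'
from h import *
img=cv2.imread("pics/top0.png")[...,::-1].copy(); c=manip.camera_params("top")
for n,u,v,z,r in [("deep",200,185,.062,.031),("div",350,257,.048,.031),("shal",316,187,.034,.031),("lid",411,189,.01,.032),("base",171,273,.014,.036),("jar",269,261,.07,.02),("bowl",456,251,.05,.05)]:
    p=ray(c,u,v,z); print(n,p.round(3)); circle(img,c,p,r)
w=manip.camera_params("wrist"); t,R=tool()
print("wrist cam in tool",(R.T@(w["extrinsics"][:3,3]-t)).round(3),"\n",(R.T@w["extrinsics"][:3,:3]).round(3),w["fx"],w["cx"],w["cy"])
E
```

```text
deep [0.616 0.215 0.062]
px [199.  185.2] r 15.7 exp [200. 185.] 15.4 world [0.6152 0.2169 0.062 ]
px [199.  185.2] r 13.2 exp [200. 185.] 15.4 world [0.6152 0.2169 0.062 ]
div [ 0.466 -0.084  0.048]
px [350.2 257.2] r 16.0 exp [350. 257.] 15.6 world [ 0.4655 -0.084   0.048 ]
px [350.2 257.2] r 13.4 exp [350. 257.] 15.6 world [ 0.4655 -0.084   0.048 ]
shal [ 0.614 -0.018  0.034]
px [315.5 187.2] r 15.2 exp [316. 187.] 15.1 world [ 0.6134 -0.0174  0.034 ]
px [315.5 187.2] r 12.9 exp [316. 187.] 15.1 world [ 0.6134 -0.0174  0.034 ]
lid [ 0.612 -0.218  0.01 ]
px [411.  187.8] r 15.0 exp [411. 189.] 15.2 world [ 0.6144 -0.2181  0.01  ]
base [0.444 0.282 0.014]
px [170.8 273.5] r 17.5 exp [171. 273.] 17.6 world [0.4427 0.2824 0.014 ]
jar [0.459 0.076 0.07 ]
none [269. 261.] 10.24310230736881
bowl [ 0.474 -0.294  0.05 ]
none [456. 251.] 25.13199140582864
wrist cam in tool [ 0.069  0.001 -0.15 ] 
 [[-0.001 -0.969 -0.247]
 [ 1.    -0.001  0.001]
 [-0.001 -0.247  0.969]] 378.23396570973 318.98127884212255 240.75869986095597
```

```bash
python3 -c "
from h import *
plan([.615,.217,.16])"
```

```text
tcp [0.2595 0.6229 0.235 ] move cm [-48.42 -23.79   7.52] spin units 0 q6 -0.04
```

```bash
python3 -m jog '[[-3,-1.5,0.4,0],[-3,-1.5,0.4,0],[-3,-1.5,0.4,0],[-3,-1.5,0.4,0],[-3,-1.5,0.4,0],[-3,-1.5,0.4,0],[-3,-1.5,0.4,0],[-3,-1.5,0.4,0]]' 0; python3 -m jog '[[-3,-1.5,0.5,0],[-3,-1.5,0.5,0],[-3,-1.5,0.5,0],[-3,-1.5,0.5,0],[-3,-1.5,0.5,0],[-3,-1.5,0.5,0],[-3,-1.5,0.5,0],[0,0,0,0]]'
python3 - <<'E'
from h import *
c=manip.camera_params("wrist"); img=manip.grab_frame("wrist"); cv2.imwrite("pics/w1.png",img[...,::-1])
plan([.615,.217,.16])
circle(img,c,[.615,.217,.062],.031)
E
```

```text
time_s: 0.77
tool_pos: [0.4357, 0.4185, 0.2033]
tool_rot: [-0.0, 0.196, 0.981, -0.0]
force: [0.5, -0.3, -0.6]
finger_gap: 1.001
finger_force: 0.0
time_s: 1.43
tool_pos: [0.5908, 0.2382, 0.1669]
tool_rot: [-0.0, 0.198, 0.98, -0.001]
force: [0.1, -0.4, -1.0]
finger_gap: 1.0
finger_force: 0.0
tcp [0.5895 0.24   0.1674] move cm [-3.24 -1.13  0.74] spin units 0 q6 -0.83
px [307. 288.] r 39.8 exp [303.7 287.5] 43.2 world [0.6163 0.219  0.062 ]
px [311. 270.] r 38.4 exp [303.7 287.5] 43.2 world [0.6049 0.227  0.062 ]
```

View pics/w1.png

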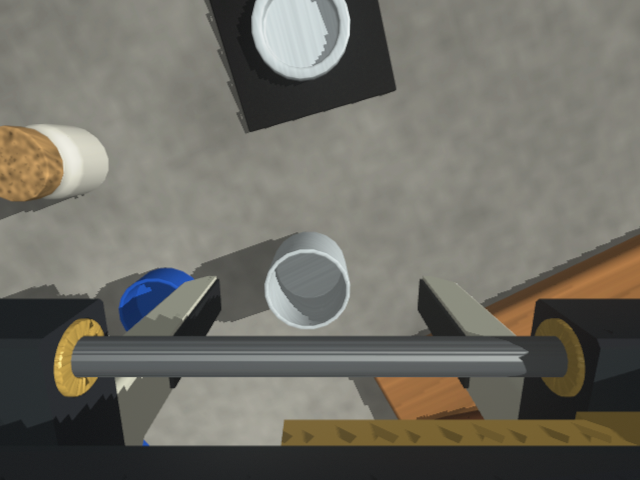

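The wrist view shows the deep tier's rim at (307,288), clear between the fingers, and the dish at (300,24). The two views agree to 2 mm.

```bash
python3 -m jog '[[-1.7,-0.6,0,0],[-1.65,-0.65,0,0],[0,0,1,0],[0,0,2,0],[0,0,3,0],[0,0,3,0],[0,0,2,0],[0,0,1.1,0]]'; python3 -m jog '[[0,0,0,0],[0,0,0,0]]'; python3 -c "
from h import *
plan([.6158,.218,.044])"
```

```text
time_s: 2.15
tool_pos: [0.6132, 0.2178, 0.0441]
tool_rot: [-0.002, 0.196, 0.981, -0.001]
force: [0.4, -0.3, -0.2]
finger_gap: 0.997
finger_force: 0.0
time_s: 2.32
tool_pos: [0.6147, 0.2181, 0.048]
tool_rot: [-0.0, 0.196, 0.981, -0.0]
force: [0.5, 0.9, -0.3]
finger_gap: 0.999
finger_force: 0.0
tcp [0.6147 0.2181 0.048 ] move cm [-0.1   0.03  0.4 ] spin units 0 q6 -0.87
```

```bash
python3 -m jog '[[0,0,0.4,0],[0,0,0,0],[0,0,0,0],[0,0,0,0],[0,0,0,0],[0,0,0,0],[0,0,0,0],[0,0,0,0]]' 1;  python3 -m jog '[[0,0,-2,0],[0,0,-3,0],[0,0,-3,0],[0,0,0,0]]'; python3 -c "
from h import *
plan([.4427,.2824,.13])"
```

```text
time_s: 2.98
tool_pos: [0.6148, 0.2179, 0.0442]
tool_rot: [0.0, 0.196, 0.981, 0.0]
force: [-0.4, -0.1, 6.4]
finger_gap: 0.665
finger_force: 29.6
time_s: 3.32
tool_pos: [0.6164, 0.2185, 0.1298]
tool_rot: [0.003, 0.196, 0.981, 0.002]
force: [0.9, 0.4, -0.6]
finger_gap: 0.66
finger_force: 29.5
tcp [0.6164 0.2185 0.1298] move cm [18.49 -0.78 -0.12] spin units 0 q6 -0.87
```

```bash
python3 -m jog '[[2,0,0,0],[3,-0.1,0,0],[3,-0.2,0,0],[2,-0.1,0,0],[0,0,0,0],[0,0,0,0],[0,0,0,0]]'; python3 - <<'E'
from h import *
c=manip.camera_params("wrist"); img=manip.grab_frame("wrist"); cv2.imwrite("pics/w2.png",img[...,::-1])
plan([.4427,.2824,.13])
circle(img,c,[.4427,.2824,.014],.036,.08)
circle(img,c,[.4427,.2824,.014],.028,.08)
E
```

```text
time_s: 3.9
tool_pos: [0.521, 0.2526, 0.1235]
tool_rot: [0.0, 0.196, 0.981, -0.0]
force: [-0.0, 0.0, -0.9]
finger_gap: 0.667
finger_force: 29.5
tcp [0.5213 0.2524 0.1234] move cm [ 8.4  -0.26 -0.66] spin units 0 q6 -0.77
px [319. 124.] r 54.8 exp [313.4 120.9] 55.0 world [0.4459 0.285  0.014 ]
px [319. 123.] r 42.6 exp [313.4 120.9] 42.8 world [0.4454 0.2853 0.014 ]
```

View pics/w2.png

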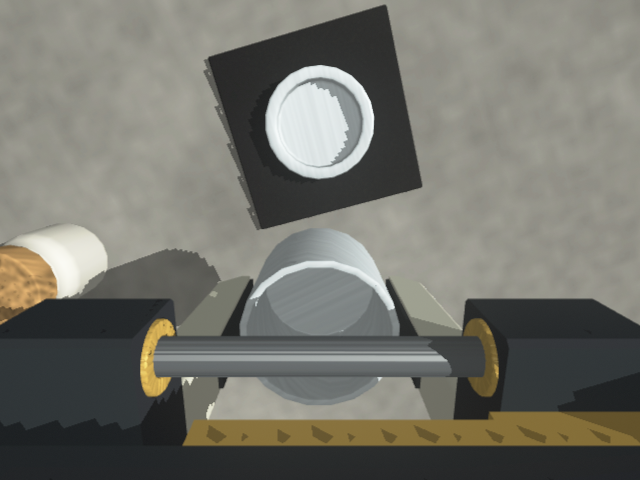

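The dish is at (319,124). The held tier hangs upright between the pads, with its near rim edge at about (320,262).

```bash
python3 - <<'E'
from h import *
c=manip.camera_params("wrist"); t,R=tool()
img=cv2.imread("pics/w2.png")[...,::-1].copy()
print("rim edge in tool cm",(R.T@(ray(c,320,262,t[2]+.018)-t)*100).round(2))
circle(img,c,t+R@[0,0,-.018],.031,.1)
plan([.4455,.2845,.075])
E
```

```text
rim edge in tool cm [ 2.74  0.13 -1.8 ]
px [319. 339.] r 78.2 exp [316.6 330.3] 81.0 world [0.525  0.2519 0.1414]
px [326. 301.] r 78.8 exp [316.6 330.3] 81.0 world [0.5115 0.2603 0.1414]
px [293. 298.] r 79.9 exp [316.6 330.3] 81.0 world [0.5056 0.2494 0.1414]
px [309. 299.] r 78.0 exp [316.6 330.3] 81.0 world [0.5083 0.2548 0.1414]
tcp [0.5213 0.2524 0.1234] move cm [8.23 0.05 4.84] spin units 0 q6 -0.77
```

```bash
python3 -m jog '[[2,0,0,0],[3,0,0,0],[2.5,0,0.5,0],[1,0,1.5,0],[0,0,2,0],[0,0,0.5,0],[0,0,0,0],[0,0,0,0]]'; python3 -c "
from h import *
plan([.4427,.2838,.052])"
```

```text
time_s: 4.62
tool_pos: [0.443, 0.2851, 0.079]
tool_rot: [-0.0, 0.197, 0.981, -0.0]
force: [0.5, 0.0, -2.4]
finger_gap: 0.664
finger_force: 29.5
tcp [0.443  0.2851 0.079 ] move cm [-0.02 -0.13  2.7 ] spin units 0 q6 -0.65
```

```bash
python3 -m jog '[[0,-0.1,0.6,0],[0,0,0.6,0],[0,0,0.5,0],[0,0,0.4,0],[0,0,0.3,0],[0,0,0.3,0],[0,0,0.1,0],[0,0,0,0]]'; python3 -m jog '[[0,0,0,0],[0,0,0,0]]'
```

```text
time_s: 5.28
tool_pos: [0.4421, 0.2845, 0.0518]
tool_rot: [0.0, 0.196, 0.981, 0.0]
force: [-6.1, -4.4, 13.9]
finger_gap: 0.666
finger_force: 29.7
time_s: 5.45
tool_pos: [0.4421, 0.2845, 0.0518]
tool_rot: [0.0, 0.196, 0.981, 0.0]
force: [-6.4, -3.4, 12.6]
finger_gap: 0.661
finger_force: 29.7
```

```bash
python3 -m jog '[[0,0,0,0],[0,0,0,0],[0,0,0,0],[0,0,0,0],[0,0,0,0]]' 0; python3 -m jog '[[0,0,-1,0],[0,0,-3,0],[0,0,-3,0],[-2,0,-3,0],[-2,0,-1,0],[0,0,0,0],[0,0,0,0]]'; python3 - <<'E'
from h import *
c=manip.camera_params("wrist"); img=manip.grab_frame("wrist"); cv2.imwrite("pics/w3.png",img[...,::-1])
circle(img,c,[.4435,.284,.07],.031,.08)
plan([.4655,-.084,.16])
E
```

```text
time_s: 5.87
tool_pos: [0.4419, 0.2845, 0.0506]
tool_rot: [-0.0, 0.196, 0.981, -0.0]
force: [-0.2, 0.5, 0.8]
finger_gap: 0.969
finger_force: 0.0
time_s: 6.45
tool_pos: [0.4793, 0.2688, 0.1616]
tool_rot: [0.0, 0.197, 0.98, 0.0]
force: [-0.1, -0.2, -0.4]
finger_gap: 1.005
finger_force: 0.0
px [320. 190.] r 48.6 exp [317.5 192.8] 48.6 world [0.4425 0.2862 0.07  ]
px [311. 178.] r 47.0 exp [317.5 192.8] 48.6 world [0.4333 0.2839 0.07  ]
tcp [0.4785 0.2689 0.1605] move cm [-12.39 -33.07   0.06] spin units 0 q6 -0.71
```

View pics/w3.png

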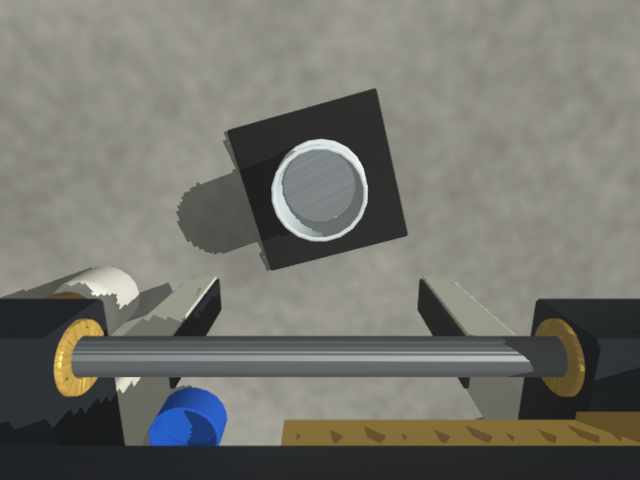

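The deep tier is seated: its rim is at (320,190) with the radius expected at z = 70 mm. On to the divided tier.

```bash
python3 -m jog '[[-0.4,-1.5,0,0],[-0.7,-2.5,0,0],[-0.9,-3,0,0],[-0.9,-3,0,0],[-0.9,-3,0,0],[-0.9,-3,0,0],[-0.9,-3,0,0],[-0.9,-3,0,0]]'; python3 -m jog '[[-0.9,-3,0,0],[-0.9,-3,0,0],[-0.7,-2.5,0,0],[-0.4,-1.5,0,0],[0,0,0,0],[0,0,0,0],[0,0,0,0]]'; python3 - <<'E'
from h import *
c=manip.camera_params("wrist"); img=manip.grab_frame("wrist"); cv2.imwrite("pics/w4.png",img[...,::-1])
circle(img,c,[.467,-.082,.048],.031,.12)
plan([.4655,-.084,.037])
E
```

```text
time_s: 7.17
tool_pos: [0.4527, 0.0396, 0.1598]
tool_rot: [-0.001, 0.196, 0.981, -0.0]
force: [0.3, 0.2, 0.3]
finger_gap: 1.001
finger_force: 0.0
time_s: 7.75
tool_pos: [0.4421, -0.0619, 0.1602]
tool_rot: [-0.0, 0.196, 0.981, 0.0]
force: [-0.1, 0.0, -0.4]
finger_gap: 1.002
finger_force: 0.0
px [307. 282.] r 40.3 exp [305.4 284.2] 42.1 world [ 0.4659 -0.0802  0.048 ]
tcp [ 0.4422 -0.0617  0.1603] move cm [-3.01 -1.17 12.33] spin units 0 q6 -1.37
```

View pics/w4.png

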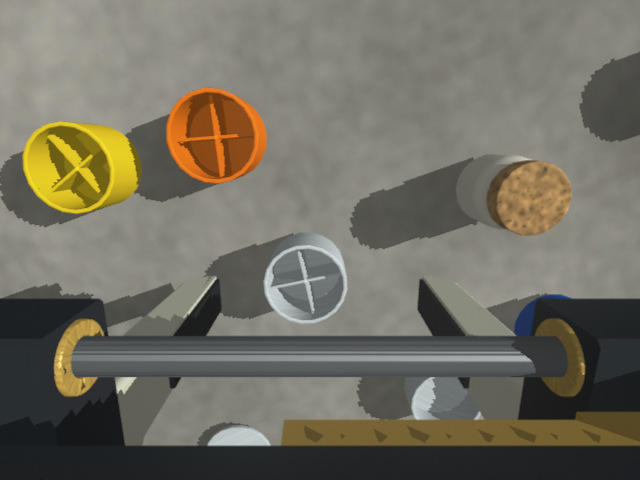

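The divided tier (aluminium, with partition) has its rim at (307,282), clear between the fingers. The orange piece is at (217,135) and the jar at (530,198); both are well away.

```bash
python3 -m jog '[[-1.5,-0.5,0.5,0],[-1.45,-0.5,1.5,0],[0,0,2.5,0],[0,0,3,0],[0,0,3,0],[0,0,1.5,0],[0,0,0.6,0],[0,0,0,0]]'; python3 -m jog '[[0,0,0,0],[0,0,0,0]]'; python3 -c "
from h import *
plan([.4655,-.0825,.034])"
```

```text
time_s: 8.47
tool_pos: [0.4653, -0.0821, 0.0334]
tool_rot: [-0.001, 0.196, 0.981, 0.0]
force: [-0.4, 0.1, -0.2]
finger_gap: 1.0
finger_force: 0.0
time_s: 8.63
tool_pos: [0.4667, -0.0829, 0.0361]
tool_rot: [0.001, 0.196, 0.981, -0.0]
force: [-0.4, -0.9, -0.3]
finger_gap: 1.006
finger_force: 0.0
tcp [ 0.4667 -0.0829  0.0361] move cm [ 0.13 -0.01  0.21] spin units 0 q6 -1.41
```

```bash
python3 -m jog '[[0.1,0,0.2,0],[0,0,0,0],[0,0,0,0],[0,0,0,0],[0,0,0,0],[0,0,0,0],[0,0,0,0],[0,0,0,0]]' 1;  python3 -c "
from h import *
plan([.4657,-.083,.034])";python3 -m jog '[[0,0,-2,0],[0,0,-3,0],[0,0,-3,0],[0,0,-3,0],[0,0,-1,0],[0,0,0,0]]'; python3 -c "
from h import *
plan([.4422,.284,.154])"
```

```text
time_s: 9.3
tool_pos: [0.4651, -0.0827, 0.0329]
tool_rot: [0.0, 0.196, 0.981, -0.0]
force: [-0.9, 0.3, 2.3]
finger_gap: 0.657
finger_force: 29.7
tcp [ 0.4651 -0.0827  0.0329] move cm [-0.07 -0.   -0.11] spin units 0 q6 -1.41
time_s: 9.8
tool_pos: [0.4659, -0.0829, 0.155]
tool_rot: [0.002, 0.196, 0.981, -0.0]
force: [0.5, 0.5, -1.1]
finger_gap: 0.656
finger_force: 29.7
tcp [ 0.4659 -0.0829  0.155 ] move cm [16.3  32.96  0.06] spin units 0 q6 -1.41
```

```bash
python3 -m jog '[[0.6,1.2,0,0],[1.2,2.5,0,0],[1.5,3,0,0],[1.5,3,0,0],[1.5,3,0,0],[1.5,3,0,0],[1.5,3,0,0],[1.5,3,0,0]]'; python3 -m jog '[[1.5,3,0,0],[1.5,3,0,0],[1.2,2.5,0,0],[0.8,1.5,0,0],[0.3,0.6,0,0],[0,0,0,0],[0,0,0,0],[0,0,0,0]]'; python3 - <<'E'
from h import *
plan([.442,.2845,.12])
E
```

```text
time_s: 10.47
tool_pos: [0.4477, 0.1606, 0.1504]
tool_rot: [-0.001, 0.196, 0.981, -0.001]
force: [0.7, -0.1, -1.2]
finger_gap: 0.659
finger_force: 29.7
time_s: 11.13
tool_pos: [0.4406, 0.2763, 0.152]
tool_rot: [-0.0, 0.196, 0.981, -0.0]
force: [0.1, -0.1, -1.3]
finger_gap: 0.659
finger_force: 29.7
tcp [0.4406 0.2763 0.152 ] move cm [0.19 0.81 3.2 ] spin units 0 q6 -0.66
```

```bash
python3 -m jog '[[0.2,0.8,0.5,0],[0,0,1,0],[0,0,1.3,0],[0,0,1.2,0],[0,0,0.5,0],[0,0,0,0],[0,0,0,0],[0,0,0,0]]'; python3 - <<'E'
from h import *
c=manip.camera_params("wrist"); img=manip.grab_frame("wrist"); cv2.imwrite("pics/w5.png",img[...,::-1])
plan([.442,.2845,.097])
E
```

```text
time_s: 11.8
tool_pos: [0.442, 0.2856, 0.1081]
tool_rot: [0.0, 0.196, 0.981, 0.0]
force: [-0.4, -0.6, -1.5]
finger_gap: 0.655
finger_force: 29.7
tcp [0.4421 0.2856 0.1082] move cm [-0.04 -0.11  1.12] spin units 0 q6 -0.65
```

View pics/w5.png

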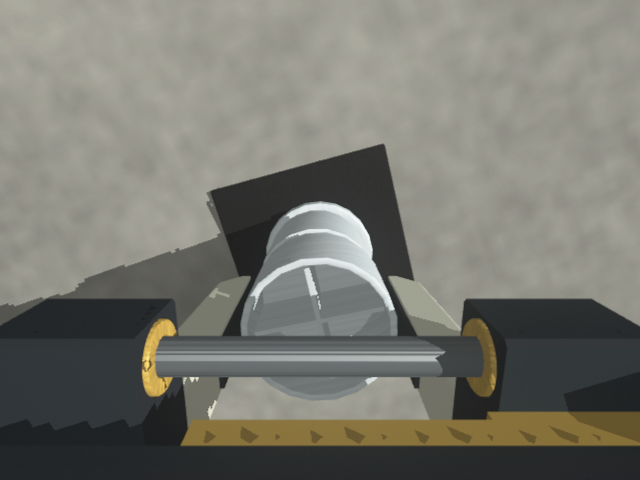

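The divided tier is held at about (319,330), directly above the deep tier, whose rim is at about (320,250). They look well aligned, so I'll lower it.

```bash
python3 -m jog '[[0,-0.1,0.3,0],[0,0,0.3,0],[0,0,0.2,0],[0,0,0.2,0],[0,0,0.1,0],[0,0,0,0],[0,0,0,0]]'; python3 -c "
from h import *
plan([.442,.2845,.097])"
```

```text
time_s: 12.43
tool_pos: [0.4415, 0.2846, 0.0968]
tool_rot: [0.0, 0.196, 0.981, 0.0]
force: [-0.7, -2.1, 2.1]
finger_gap: 0.661
finger_force: 29.7
tcp [0.4415 0.2846 0.0968] move cm [-0.05  0.01 -0.02] spin units 0 q6 -0.65
```

```bash
python3 -m jog '[[0,0,0.1,0],[0,0,0,0]]'; python3 -m jog '[[0,0,0,0],[0,0,0,0],[0,0,0,0],[0,0,0,0],[0,0,0,0]]' 0; python3 -m jog '[[0,0,-1,0],[0,0,-3,0],[0,0,-3,0],[-2,0,-3,0],[-2,0,-1,0],[0,0,0,0],[0,0,0,0]]'; python3 - <<'E'
from h import *
c=manip.camera_params("wrist"); img=manip.grab_frame("wrist"); cv2.imwrite("pics/w6.png",img[...,::-1])
circle(img,c,[.4435,.286,.112],.031,.08)
plan([.6137,-.016,.2])
E
```

```text
time_s: 12.6
tool_pos: [0.4416, 0.2847, 0.0967]
tool_rot: [0.0, 0.196, 0.981, 0.0]
force: [-5.6, -3.4, 12.8]
finger_gap: 0.653
finger_force: 29.8
time_s: 13.02
tool_pos: [0.4414, 0.2846, 0.0955]
tool_rot: [-0.0, 0.196, 0.981, -0.0]
force: [-0.5, -0.6, -0.4]
finger_gap: 0.962
finger_force: 0.0
time_s: 13.6
tool_pos: [0.4789, 0.269, 0.2065]
tool_rot: [0.0, 0.197, 0.98, 0.0]
force: [-0.2, -0.2, -0.2]
finger_gap: 0.999
finger_force: 0.0
px [316. 192.] r 47.0 exp [320.4 191.9] 48.0 world [0.4425 0.2834 0.112 ]
tcp [0.4781 0.2691 0.2055] move cm [-23.49 -21.09   0.54] spin units 0 q6 -0.71
```

```bash
python3 -m jog '[[-1,-1,0.2,0],[-2,-2,0.5,0],[-2.5,-2.5,0.6,0],[-2.5,-2.5,0.6,0],[-2.5,-2.6,0.6,0],[-2.5,-2.6,0.6,0],[-2.5,-2.6,0.6,0],[-2.5,-2.6,0.6,0]]'; python3 -m jog '[[-1.7,-1.8,0.6,0],[-1,-1,0.2,0],[0,0,0,0],[0,0,0,0],[0,0,0,0]]'; python3 - <<'E'
from h import *
c=manip.camera_params("wrist"); img=manip.grab_frame("wrist"); cv2.imwrite("pics/w7.png",img[...,::-1])
circle(img,c,[.614,-.016,.034],.031,.12)
plan([.613,-.0162,.027])
E
```

```text
time_s: 14.32
tool_pos: [0.5732, 0.029, 0.1616]
tool_rot: [-0.001, 0.196, 0.981, -0.0]
force: [-0.1, 0.3, 0.5]
finger_gap: 0.998
finger_force: 0.0
time_s: 14.73
tool_pos: [0.5875, -0.0048, 0.1547]
tool_rot: [-0.0, 0.196, 0.981, 0.0]
force: [0.5, -1.0, -0.6]
finger_gap: 1.0
finger_force: 0.0
px [319. 277.] r 39.5 exp [317.4 277.6] 41.0 world [ 0.614  -0.0147  0.034 ]
px [317. 261.] r 40.0 exp [317.4 277.6] 41.0 world [ 0.6018 -0.0112  0.034 ]
tcp [ 0.5876 -0.0047  0.1549] move cm [-2.79 -0.09 12.79] spin units 0 q6 -1.23
```

View pics/w7.png

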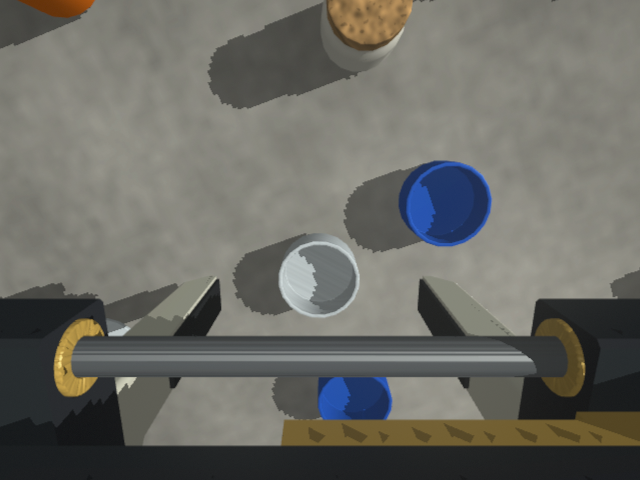

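The shallow tier (aluminium) has its rim at (319,277). The blue ones at (445,203) and (355,400) are outside the finger path.

```bash
python3 -m jog '[[-1.4,0,0.5,0],[-1.4,-0.1,1.5,0],[0,0,2.5,0],[0,0,3,0],[0,0,3,0],[0,0,1.5,0],[0,0,0.6,0],[0,0,0,0]]'; python3 -m jog '[[0,0,0,0],[0,0,0,0]]'; python3 -c "
from h import *
plan([.613,-.0162,.0265])"
```

```text
time_s: 15.45
tool_pos: [0.6127, -0.0167, 0.0277]
tool_rot: [-0.001, 0.196, 0.981, -0.0]
force: [-0.7, -0.6, -0.0]
finger_gap: 0.997
finger_force: 0.0
time_s: 15.62
tool_pos: [0.6142, -0.0174, 0.0305]
tool_rot: [0.001, 0.196, 0.981, 0.0]
force: [-0.5, 0.1, 0.4]
finger_gap: 0.997
finger_force: 0.0
tcp [ 0.6142 -0.0174  0.0305] move cm [0.15 0.07 0.4 ] spin units 0 q6 -1.25
```

```bash
python3 -m jog '[[0.15,0,0.4,0],[0,0,0,0],[0,0,0,0],[0,0,0,0],[0,0,0,0],[0,0,0,0],[0,0,0,0],[0,0,0,0]]' 1;  python3 -m jog '[[0,0,-2,0],[0,0,-3,0],[0,0,-3,0],[0,0,-3,0],[0,0,-3,0],[0,0,-2,0],[0,0,0,0],[0,0,0,0]]'; python3 -c "
from h import *
plan([.442,.2845,.18])"
```

```text
time_s: 16.28
tool_pos: [0.6121, -0.0172, 0.0249]
tool_rot: [0.0, 0.196, 0.981, 0.0]
force: [-0.2, 0.8, 3.0]
finger_gap: 0.662
finger_force: 29.5
time_s: 16.95
tool_pos: [0.6122, -0.0173, 0.1853]
tool_rot: [0.001, 0.196, 0.981, 0.0]
force: [0.1, 0.5, -2.0]
finger_gap: 0.661
finger_force: 29.5
tcp [ 0.6122 -0.0173  0.1853] move cm [27.32 21.31  0.5 ] spin units 0 q6 -1.25
```

```bash
python3 -m jog '[[1,0.8,0,0],[2,1.6,0,0],[2.6,2,0,0],[2.6,2,0,0],[2.6,2,0,0],[2.6,2,0,0],[2.6,2,0,0],[2.6,2,0,0]]'; python3 -m jog '[[2.6,2,0,0],[2.6,2,0,0],[2,1.6,0,0],[1.2,0.9,0,0],[0.5,0.4,0,0],[0,0,0,0],[0,0,0,0],[0,0,0,0]]'; python3 - <<'E'
from h import *
plan([.4416,.2845,.14])
E
```

```text
time_s: 17.62
tool_pos: [0.4936, 0.1886, 0.1827]
tool_rot: [-0.001, 0.196, 0.981, -0.001]
force: [1.1, 0.0, -0.6]
finger_gap: 0.664
finger_force: 29.5
time_s: 18.28
tool_pos: [0.4403, 0.2844, 0.1841]
tool_rot: [-0.0, 0.196, 0.981, -0.0]
force: [-0.4, 0.6, -1.1]
finger_gap: 0.663
finger_force: 29.5
tcp [0.4403 0.2844 0.1841] move cm [-0.12  0.06  4.41] spin units 0 q6 -0.65
```

```bash
python3 -m jog '[[0,0,0.7,0],[-0.1,0,1.2,0],[0,0,1.3,0],[0,0,0.8,0],[0,0,0.4,0],[0,0,0,0],[0,0,0,0],[0,0,0,0]]'; python3 - <<'E'
from h import *
c=manip.camera_params("wrist"); img=manip.grab_frame("wrist"); cv2.imwrite("pics/w8.png",img[...,::-1])
plan([.4416,.2845,.131])
E
```

```text
time_s: 18.95
tool_pos: [0.4411, 0.2849, 0.1411]
tool_rot: [0.0, 0.196, 0.981, 0.0]
force: [0.2, -0.1, -0.1]
finger_gap: 0.663
finger_force: 29.5
tcp [0.4412 0.285  0.1413] move cm [-0.06 -0.03  1.03] spin units 0 q6 -0.65
```

View pics/w8.png

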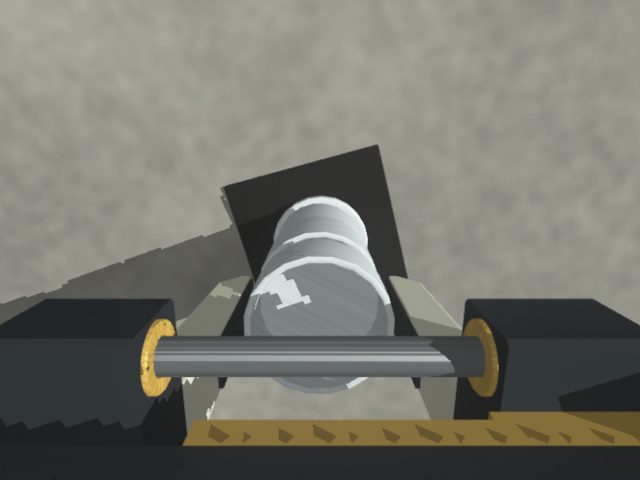

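The shallow tier at (319,325) sits in line with the stack below it, whose rims are centred at u≈320. Lowering.

```bash
python3 -m jog '[[-0.05,0,0.3,0],[0,0,0.3,0],[0,0,0.2,0],[0,0,0.2,0],[0,0,0.1,0],[0,0,0,0],[0,0,0,0]]'; python3 -c "
from h import *
plan([.4416,.2845,.131])"
```

```text
time_s: 19.58
tool_pos: [0.4417, 0.2847, 0.1308]
tool_rot: [0.0, 0.196, 0.981, 0.0]
force: [-3.9, -2.6, 11.8]
finger_gap: 0.663
finger_force: 29.6
tcp [0.4417 0.2847 0.1308] move cm [-0.   -0.02 -0.02] spin units 0 q6 -0.65
```

```bash
python3 -m jog '[[0,0,0,0],[0,0,0,0],[0,0,0,0],[0,0,0,0],[0,0,0,0]]' 0; python3 -m jog '[[0,0,-1,0],[0,0,-3,0],[0,0,-3,0],[-2,0,-3,0],[-2,0,-1,0],[0,0,0,0],[0,0,0,0]]'; python3 - <<'E'
from h import *
c=manip.camera_params("wrist"); img=manip.grab_frame("wrist"); cv2.imwrite("pics/w9.png",img[...,::-1])
circle(img,c,[.4425,.285,.14],.031,.08)
plan([.6140,-.217,.15])
E
```

```text
time_s: 20.0
tool_pos: [0.4414, 0.2846, 0.1295]
tool_rot: [-0.0, 0.196, 0.981, -0.0]
force: [0.5, 0.1, -0.1]
finger_gap: 0.966
finger_force: 0.0
time_s: 20.58
tool_pos: [0.4788, 0.269, 0.2405]
tool_rot: [0.0, 0.197, 0.98, 0.0]
force: [-0.6, 0.8, 0.1]
finger_gap: 1.0
finger_force: 0.0
px [317. 193.] r 45.8 exp [318.4 190. ] 47.0 world [0.444  0.2834 0.14  ]
tcp [0.4781 0.2691 0.2395] move cm [-31.27 -39.63   8.95] spin units 0 q6 -0.71
```

```bash
python3 -m jog '[[-0.7,-1.2,0,0],[-1.5,-2.2,0.3,0],[-2,-2.8,0.6,0],[-2,-2.8,0.6,0],[-2,-2.8,0.6,0],[-2,-2.8,0.6,0],[-2,-2.8,0.6,0],[-2,-2.8,0.6,0]]'; python3 -m jog '[[-2,-2.8,0.6,0],[-2,-2.8,0.7,0],[-2,-2.8,0.7,0],[-2,-2.8,0.7,0],[-2,-2.8,0.7,0],[-2,-2.8,0.7,0],[-1.5,-2,0.6,0],[-0.6,-0.9,0.3,0]]'; python3 -m jog '[[0,0,0,0],[0,0,0,0],[0,0,0,0]]'; python3 - <<'E'
from h import *
c=manip.camera_params("wrist"); img=manip.grab_frame("wrist"); cv2.imwrite("pics/w10.png",img[...,::-1])
circle(img,c,[.615,-.216,.010],.032,.12)
plan([.6140,-.217,.029])
E
```

```text
time_s: 21.3
tool_pos: [0.5308, 0.0264, 0.1998]
tool_rot: [-0.0, 0.196, 0.981, -0.0]
force: [0.4, 0.4, 0.2]
finger_gap: 1.002
finger_force: 0.0
time_s: 21.97
tool_pos: [0.5852, -0.2104, 0.1488]
tool_rot: [-0.001, 0.197, 0.98, -0.0]
force: [0.6, -0.0, 0.0]
finger_gap: 0.997
finger_force: 0.0
time_s: 22.22
tool_pos: [0.5858, -0.2068, 0.1509]
tool_rot: [-0.0, 0.196, 0.981, 0.0]
force: [0.8, -0.3, -0.7]
finger_gap: 0.997
finger_force: 0.0
none [320.91184441 271.00861973] 39.51660695218228
tcp [ 0.586  -0.2067  0.1511] move cm [-2.98  0.12 12.21] spin units 0 q6 -1.56
```

View pics/w10.png

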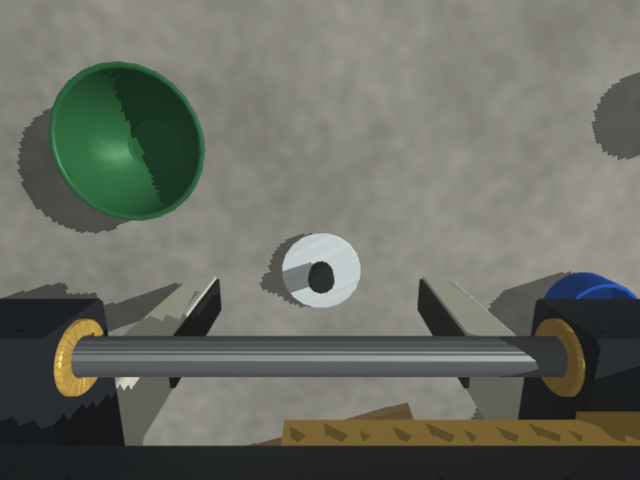

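The lid's disc is at (321,270) with its black knob at (321,277), clear between the fingers. The bowl at (128,140) is out of reach of the fingers.

```bash
python3 -m jog '[[-1.4,0.1,0.5,0],[-1.4,0,1.5,0],[0,0,2.5,0],[0,0,3,0],[0,0,2.5,0],[0,0,1.3,0],[0,0,0.6,0],[0,0,0,0]]'; python3 -m jog '[[0,0,0,0],[0,0,0,0]]'; python3 -c "
from h import *
plan([.614,-.217,.0295])"
```

```text
time_s: 22.93
tool_pos: [0.6122, -0.2171, 0.0313]
tool_rot: [-0.0, 0.196, 0.981, 0.0]
force: [0.4, 0.2, 1.0]
finger_gap: 0.997
finger_force: 0.0
time_s: 23.1
tool_pos: [0.6132, -0.2179, 0.0336]
tool_rot: [0.001, 0.196, 0.981, -0.0]
force: [-0.8, 0.6, 0.5]
finger_gap: 1.003
finger_force: 0.0
tcp [ 0.6132 -0.2179  0.0336] move cm [-0.04  0.12  0.41] spin units 0 q6 -1.56
```

```bash
python3 -m jog '[[0,0.1,0.3,0],[0,0,0,0],[0,0,0,0],[0,0,0,0]]'; python3 -m jog '[[0,0,0,0],[0,0,0,0],[0,0,0,0],[0,0,0,0],[0,0,0,0],[0,0,0,0],[0,0,0,0],[0,0,0,0]]' 1; python3 -m jog '[[0,0,0,0],[0,0,0,0],[0,0,0,0],[0,0,0,0]]'
```

```text
time_s: 23.43
tool_pos: [0.6128, -0.2169, 0.0289]
tool_rot: [0.0, 0.196, 0.981, -0.0]
force: [0.1, -1.2, -0.3]
finger_gap: 1.002
finger_force: 0.0
time_s: 24.1
tool_pos: [0.6127, -0.2168, 0.0287]
tool_rot: [0.0, 0.196, 0.981, -0.0]
force: [1.1, 0.4, -0.1]
finger_gap: 0.476
finger_force: 0.0
time_s: 24.43
tool_pos: [0.6127, -0.2168, 0.0286]
tool_rot: [-0.0, 0.196, 0.981, -0.0]
force: [0.0, -0.2, -0.5]
finger_gap: 0.203
finger_force: 30.0
```

```bash
python3 -m jog '[[0,0,0,0],[0,0,-1.5,0],[0,0,-3,0],[0,0,-3,0],[0,0,-3,0],[0,0,-3,0],[0,0,-3,0],[0,0,-2,0]]'; python3 -m jog '[[0,0,0,0],[0,0,0,0]]'; python3 -c "
from h import *
plan([.4417,.2845,.21])"
```

```text
time_s: 25.1
tool_pos: [0.6129, -0.2169, 0.2184]
tool_rot: [0.002, 0.196, 0.981, -0.0]
force: [-0.1, -0.5, -0.7]
finger_gap: 0.205
finger_force: 30.0
time_s: 25.27
tool_pos: [0.613, -0.2169, 0.2157]
tool_rot: [0.001, 0.196, 0.981, -0.0]
force: [-0.5, -0.5, -1.3]
finger_gap: 0.205
finger_force: 30.0
tcp [ 0.613  -0.2169  0.2157] move cm [35.1  39.7   0.48] spin units 0 q6 -1.56
```

```bash
python3 -m jog '[[0.8,0.9,0,0],[1.6,1.8,0,0],[2.4,2.7,0,0],[2.4,2.7,0,0],[2.4,2.7,0,0],[2.4,2.7,0,0],[2.4,2.7,0,0],[2.4,2.7,0,0]]'; python3 -m jog '[[2.4,2.7,0,0],[2.4,2.7,0,0],[2.4,2.7,0,0],[2.4,2.7,0,0],[2.4,2.7,0,0],[2,2.3,0,0],[1.2,1.4,0,0],[0.4,0.5,0,0]]'; python3 -m jog '[[0,0,0,0],[0,0,0,0],[0,0,0,0]]'; python3 - <<'E'
from h import *
plan([.4407,.2848,.18])
E
```

```text
time_s: 25.93
tool_pos: [0.5286, 0.0241, 0.2123]
tool_rot: [-0.001, 0.196, 0.981, -0.0]
force: [-0.2, -0.5, -0.1]
finger_gap: 0.203
finger_force: 30.0
time_s: 26.6
tool_pos: [0.4524, 0.2479, 0.2123]
tool_rot: [-0.001, 0.195, 0.981, -0.0]
force: [0.6, -1.1, -1.1]
finger_gap: 0.208
finger_force: 30.0
time_s: 26.85
tool_pos: [0.4545, 0.2447, 0.2132]
tool_rot: [-0.0, 0.196, 0.981, -0.0]
force: [-0.0, 0.3, -0.5]
finger_gap: 0.207
finger_force: 30.0
tcp [0.4545 0.2447 0.2132] move cm [2.82 3.17 3.32] spin units 0 q6 -0.73
```

```bash
python3 -m jog '[[0.9,1,0,0],[1.2,1.4,0.3,0],[0.7,0.8,0.8,0],[0,0,1,0],[0,0,0.8,0],[0,0,0.3,0],[0,0,0,0],[0,0,0,0]]'; python3 - <<'E'
from h import *
manip.sense()
c=manip.camera_params("wrist"); img=manip.grab_frame("wrist"); cv2.imwrite("pics/w11.png",img[...,::-1])
plan([.4407,.2848,.163])
E
```

```text
time_s: 27.52
tool_pos: [0.4411, 0.2853, 0.1815]
tool_rot: [-0.0, 0.196, 0.981, -0.0]
force: [0.3, 0.2, -0.4]
finger_gap: 0.201
finger_force: 30.0
tcp [0.4412 0.2855 0.182 ] move cm [ 0.02 -0.09  1.9 ] spin units 0 q6 -0.65
```

View pics/w11.png

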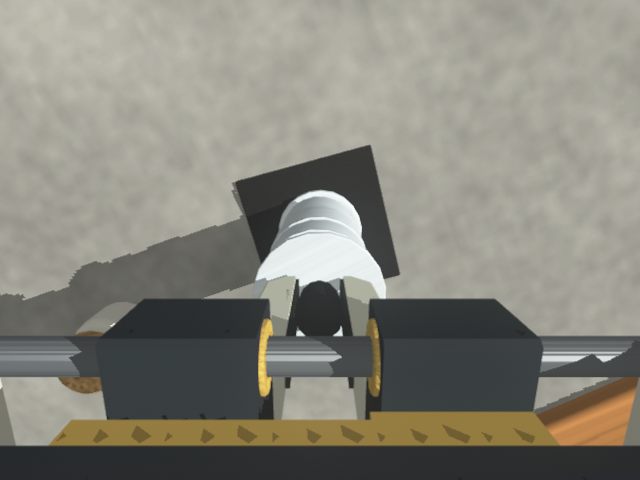

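The lid is held level, its disc centred at about (320,290) and in line with the stack. Lowering.

```bash
python3 -m jog '[[0,-0.1,0.5,0],[0,0,0.5,0],[0,0,0.3,0],[0,0,0.2,0],[0,0,0.2,0],[0,0,0.1,0],[0,0,0,0],[0,0,0,0]]'; python3 -c "
from h import *
plan([.4407,.2848,.1626])"
```

```text
time_s: 28.23
tool_pos: [0.4405, 0.285, 0.1637]
tool_rot: [-0.0, 0.196, 0.981, -0.0]
force: [0.7, -0.6, -1.3]
finger_gap: 0.204
finger_force: 30.0
tcp [0.4405 0.285  0.1637] move cm [-0.03 -0.01  0.11] spin units 0 q6 -0.65
```

```bash
python3 -m jog '[[0,0,0.1,0],[0,0,0.1,0],[0,0,0,0],[0,0,0,0]]'
```

```text
time_s: 28.57
tool_pos: [0.4407, 0.2852, 0.1626]
tool_rot: [0.0, 0.196, 0.981, 0.0]
force: [-1.8, -0.4, 7.0]
finger_gap: 0.208
finger_force: 30.0
```

```bash
python3 -m jog '[[0,0,0,0],[0,0,0,0],[0,0,0,0],[0,0,0,0],[0,0,0,0],[0,0,0,0],[0,0,0,0],[0,0,0,0]]' 0; python3 -m jog '[[0,0,-1,0],[0,0,-3,0],[0,0,-3,0],[-2,0,-2,0],[-2,0,0,0],[-1,0,0,0],[0,0,0,0],[0,0,0,0]]'; python3 - <<'E'
from h import *
a=manip.grab_frame("side"); b=manip.grab_frame("wrist")
im=np.hstack([cv2.resize(a[60:260,140:340],(400,400)),cv2.resize(b[60:360,170:470],(400,400))])
cv2.imwrite("pics/f.png",im[...,::-1])
E
```

```text
time_s: 29.23
tool_pos: [0.4405, 0.285, 0.1616]
tool_rot: [-0.0, 0.196, 0.981, -0.0]
force: [0.0, 0.2, 0.1]
finger_gap: 0.728
finger_force: 0.0
time_s: 29.9
tool_pos: [0.4863, 0.2656, 0.2508]
tool_rot: [-0.001, 0.197, 0.98, -0.0]
force: [0.4, -0.6, 0.1]
finger_gap: 1.003
finger_force: 0.0
```

View pics/f.png

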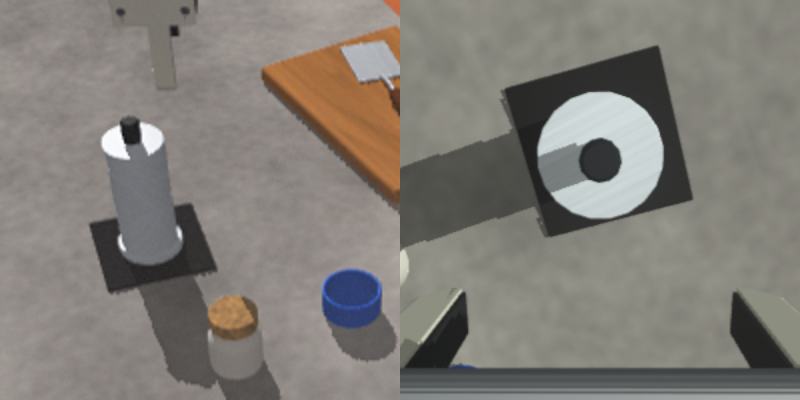

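The tin stands complete and flush with its lid on (side crop about (140,190), wrist crop lid at (600,155)). The gripper is clear of it.

```bash
python3 -m jog '[[0,0,0,0],[0,0,0,0],[0,0,0,0],[0,0,0,0]]'; python3 -c "
from cell import manip
print(manip.job_done())"
```

```text
time_s: 30.33
tool_pos: [0.4864, 0.2659, 0.2517]
tool_rot: [0.0, 0.196, 0.981, 0.0]
force: [-0.4, -0.1, 0.4]
finger_gap: 0.999
finger_force: 0.0
the job is handed in; nothing more can be done
None
```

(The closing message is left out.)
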